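Sort the spinning-wheel parts into their trays

ROBOT

A 6-joint arm with a two-finger parallel gripper is mounted at the origin on the work surface. World frame = base frame: x ahead of the robot, y to its left, z up, the work surface at z = 0. Lengths are in m, angles in degrees, forces in N, time in s.
With the tool pointing down it reaches from about 0.4 to 0.825 m from the base axis. Payload 7 kg.
Tool frame: the origin (TCP) lies at the very end of the fingers, on their centre line; the grasp point (between the pads) lies 19 mm behind it (r.hold_point_z is the distance from the TCP to the grasp point, in m); z points along the fingers, y is the line along which they close (so a half turn about z gives the same grasp; the last joint's range is limited). The gripper opens to 88 mm and grips with 3 to 60 N. Pads are 19 mm wide; open, the fingers measure 130 mm over their backs; the gripper's body (78 mm by 193 mm) begins 47 mm behind the grasp point.
Start: joints at [-50.243, 20.546, 0.682, 0, -70.136, -16.507], TCP at [0.266, -0.62, 0.195] pointing down, gripper open.
Joint ranges: [-176.03, 176.03], [-82.01, 121.73], [-58.28, 71.71], [-173.87, 95.51], [-174.79, -0.11], [-173.66, 173.66]. Speed limits (degrees/s): [136.94, 136.94, 172.46, 180, 180, 180].

INTERFACE

Orientations are given as [roll, pitch, yaw] about the fixed x, y, z axes, in that order (R = Rz(yaw) Ry(pitch) Rx(roll)).
In Python, from plant import telemetry, vision, workorder, r gives the robot as it stands.
- The arm moves only by the tool move_arm, never from a script. Its argument "plan" is a list of rows, each a list of 7 numbers: the opening, from -1 (shut) to 1 (fully open), so that 0 is half open, then the shift along the world's x, y, z in m, then the turn, a rotation vector about the world's x, y, z in degrees. In form: [[fingers, dx, dy, dz, ax, ay, az], ...]. A call has 1 to 20 rows; each row shifts and turns the commanded pose from where the row before left it; what a row does not reach is not made up. A row lasts 1/8 s, in which the tool goes at most 62.5 mm and 10.7 degrees, less where a joint would pass 70% of its speed; a pose out of reach is approached as far as the arm can. A call is refused whole if a number of a shift passes 0.0625 or a number of a turn 10.7, either way. A call with a gripper value outside its range is refused whole. The fingers move at their own pace and stop on an object; "force" is the grip in N (left out, the last holds). Time passes only in rows, so rows that do not move let the fingers close. It gives the time, the measured TCP pose, the force, the opening and the grip force at its end, in the units of the state.
- telemetry.get_state(): the state, without advancing time (a new reading comes with each control period).
- vision.capture(name): name is "scene" or "top" or "wrist"; returns a dict with "img" (480x640x3 uint8, red, green, blue), "depth" (480x640 float32, m along the optical axis (not along the pixel's ray), 0 where there is no reading), "intrinsics" (3x3 intrinsics, pixels), "R" (3x3) and "t" (3): a world point X has camera coordinates R X + t. Camera axes: x right, y down, z forward; pixel columns grow to the right and rows downward; lengths in m; the calibration is good to about 2 mm. The wrist camera is an equidistant fisheye: a pixel r from the principal point sees the ray r / f radians off the axis. A picture is of the moment at which its call begins.
- workorder.close_job(): hands the job in; it is judged then, once.
The state is a dict: "time_s": time; "joints": joint angles; "qd": joint speeds; "joint_torque": joint torques, N m; "tcp_pos": TCP position; "eef_rot": TCP orientation; "contact_force": force on the tool from outside, world axes, zero at the start; "moment": the same for the moment, N m; "gripper_width": finger opening in m; "gripper_force": force on a finger pad.
Only numpy, scipy, OpenCV 4.12 (cv2) and the standard library are available. Lean on these libraries where they do the work, as an engineer would, in place of code of your own. Each camera call takes 0.05 s, during which the arm holds its last target. There are 200 camera calls.

TASK

Tidy the loose spinning-wheel parts away: put the two spoked wheels in the blue tray and the two bobbins in the red tray, one to each bay, and the loose round-topped post in the empty bay of the green tray. Every part must rest on its bay's floor, the same way up as it stands now. Leave the post that is already in the green tray and the ear defenders as they are.

Things in the scene. Friction and masses are not known exactly. Their poses are not given: they have to be found in the camera images.
- tray_blue: Blue open tray for the wheels, fixed to the bench. 110 (its x) x 190 (its y) x 30 mm high, walls, floor and the dividing wall 6 mm thick; the dividing wall, 28 mm high, splits it across y into two bays, each 98 (x) x 86 (y) mm inside, centred at y = +49 and -49 mm. Origin: centre of the underside; inner floor 6 mm above it, z up.
- tray_red: Red open tray for the bobbins, fixed to the bench. 110 (its x) x 190 (its y) x 30 mm high, walls, floor and the dividing wall 6 mm thick; the dividing wall, 28 mm high, splits it across y into two bays, each 98 (x) x 86 (y) mm inside, centred at y = +49 and -49 mm. Origin: centre of the underside; inner floor 6 mm above it, z up.
- tray_green: Green open tray for the posts, fixed to the bench. 110 (its x) x 190 (its y) x 30 mm high, walls, floor and the dividing wall 6 mm thick; the dividing wall, 28 mm high, splits it across y into two bays, each 98 (x) x 86 (y) mm inside, centred at y = +49 and -49 mm. Origin: centre of the underside; inner floor 6 mm above it, z up.
- wheel_pale_center (a point): Pale spoked wooden wheel lying flat, hub up: rim 64 mm diameter and 14 mm high, with a plain round hub 24 mm in diameter standing up to 50 mm above the underside (grip the hub, above the rim). About 60 g. Point on the wheel's axis, 25 mm above its underside; z up along the hub.
- wheel_dark_center (a point): Dark brown spoked wooden wheel lying flat, hub up: rim 64 mm diameter and 14 mm high, with a plain round hub 24 mm in diameter standing up to 50 mm above the underside (grip the hub, above the rim). About 60 g. Point on the wheel's axis, 25 mm above its underside; z up along the hub.
- bobbin_pale_center (a point): Pale wooden bobbin standing on end: 56 mm high, two end flanges 44 mm in diameter and 10 mm thick, core 26 mm; grip across the upper flange. About 60 g. Point at its centre, 28 mm above its underside; z up.
- bobbin_dark_center (a point): Dark brown wooden bobbin standing on end: 56 mm high, two end flanges 44 mm in diameter and 10 mm thick, core 26 mm; grip across the upper flange. About 60 g. Point at its centre, 28 mm above its underside; z up.
- post_loose_center (a point): Loose reddish-brown round-topped wooden post, standing on the bench: foot 40 (x) x 60 (y) x 12 mm high, on it an upright blade 18 mm thick (x) and 44 mm wide (y) with a rounded top, 64 mm high in all; grip the blade across its 18 mm thickness. About 80 g. Point at its centre, 32 mm above its underside; z up.
- post_stored_center (a point): Pale round-topped wooden post of the same shape, already standing in the bay of the green tray on that tray's +y side; not to be moved: foot 40 (x) x 60 (y) x 12 mm high, on it an upright blade 18 mm thick (x) and 44 mm wide (y) with a rounded top, 64 mm high in all; grip the blade across its 18 mm thickness. About 80 g. Point at its centre, 32 mm above its underside; z up.
- ear_defenders: Black ear defenders (two cups 76 mm across, 36 mm high, and a grey band) lying on the bench beside the work, a bystander. Origin: midway between the cups, on the bench.
Mind the look-alikes: they are no part of the job. Leave any purple or turquoise look-alike of the part that bears wheel_pale_center alone.

How it is judged:
By the outcome, as a careful person would: the job done as asked, in the order asked, and still so for the second after the job is handed in, with the robot touching nothing.
It also fails if it takes over 112 s, if anything falls off the work surface, if the arm or the gripper's body presses on something with over 40 N, if the wrist force passes 120 N, or if a joint passes its speed limit or range.

## Working session

There is one attempt and no reset: what is moved stays moved. The work goes in short steps, Python scripts to look and compute and a tool call to move; the robot and the scene stay as the last step left them, time stands still between calls to the robot, and variables do not carry over. Pictures are saved under pics/ and viewed, at most 14 in all, crops included, and the job is handed in when it is done.

Besides the shell and the picture viewer there is one more tool, called as name(argument=value, ...), one argument or row to a line, values as JSON. move_arm: Moves the arm, as the interface text tells. Its arguments: {"type":"object","properties":{"plan":{"type":"array"},"force":{"type":"number"}},"required":["plan"]}

```bash
mkdir -p pics; cat > h.py <<'E'
import numpy as np, cv2
from plant import telemetry, vision, workorder, r
def cap(n,save=None):
    c=vision.capture(n)
    if save: cv2.imwrite(f'pics/{save}.png',c['img'][:,:,::-1])
    return c
def cloud(c):
    K=np.array(c['intrinsics']);d=c['depth'];v,u=np.mgrid[:480,:640]
    P=np.stack([(u-K[0,2])/K[0,0]*d,(v-K[1,2])/K[1,1]*d,d],-1)
    return (P-np.array(c['t']))@np.array(c['R'])
E
python3 - <<'E'
from h import *
for n in('top','scene'):
    c=cap(n,n+'1'); np.savez(n+'.npz',P=cloud(c),**c)
    print(n,c['intrinsics'],c['R'],c['t'])
print(telemetry.get_state(), r.hold_point_z)
E
```

```text
top [[588.81142114   0.         322.29274756]
 [  0.         588.81142114 239.39995025]
 [  0.           0.           1.        ]] [[ 0.0042149  -0.99987131  0.01547891]
 [-0.99663109 -0.00546809 -0.08183257]
 [ 0.08190668 -0.01508185 -0.99652588]] [-0.04659351  0.5008425   1.556536  ]
scene [[447.0677228    0.         318.59201248]
 [  0.         447.0677228  237.67721843]
 [  0.           0.           1.        ]] [[-0.21274529  0.97692308 -0.01899335]
 [ 0.72932416  0.14582955 -0.66844596]
 [-0.6502505  -0.15606104 -0.74351815]] [ 0.15482471 -0.32428828  1.44510057]
{'time_s': 0.1, 'joints': array([-5.02452795e+01,  2.05874673e+01,  6.38241784e-01, -1.83847529e-02,
       -7.01366046e+01, -1.65055655e+01]), 'qd': array([ 0.01982172, -0.05787667,  0.24672533,  0.07203922, -0.02785874,
        0.02338631]), 'joint_torque': array([-9.83222890e-04, -5.84162486e+01,  2.93753529e+01,  7.01564714e+00,
        1.02001344e-02, -6.47029242e-05]), 'tcp_pos': array([ 0.26620224, -0.61974711,  0.19400691]), 'eef_rot': array([ 1.79912796e+02, -7.81587776e-03, -1.56757099e+02]), 'contact_force': array([0.95505701, 0.87907966, 0.13145772]), 'moment': array([ 0.01272606,  0.01731221, -0.00176744]), 'gripper_force': 0.0, 'gripper_width': 0.08749553334365291} 0.0188
```

View pics/top1.png

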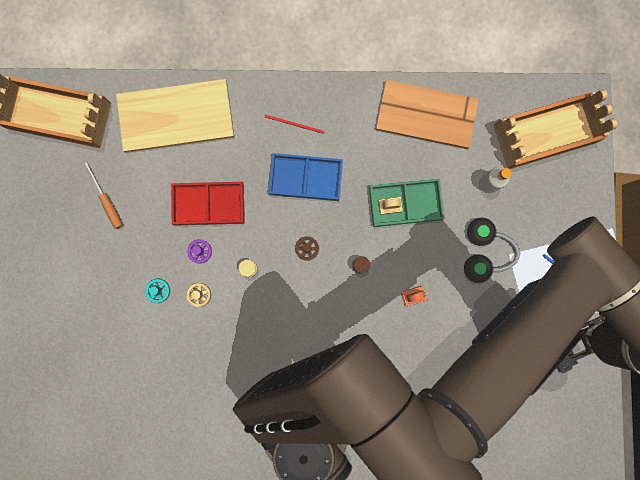

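View pics/scene1.png

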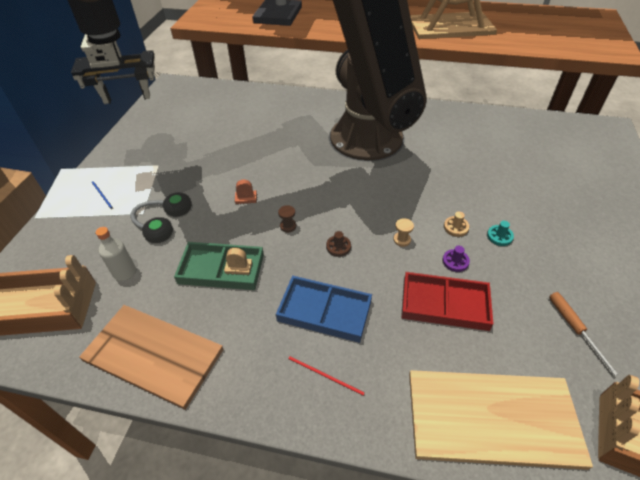

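Both views show the parts standing free. In the top image the pale wheel is at (198,295), the dark wheel at (307,248), the bobbins at (247,268) and (361,265), and the loose post at (414,296). The trays are at (208,203) red, (305,177) blue and (405,203) green. The look-alikes are at (200,251) and (158,291).

```bash
cat > m.py <<'E'
from h import *
D={n:np.load(n+'.npz') for n in('top','scene')}
px=dict(wp=(198,295),wd=(307,248),bp=(247,268),bd=(361,265),pl=(414,296),ps=(390,205),red=(208,203),blue=(305,177),green=(405,203))
z0=dict(w=.03,b=.044,p=.03)
for k,(u,v) in px.items():
    c0=np.median(D['top']['P'][v-2:v+3,u-2:u+3].reshape(-1,3),0)
    for n,d in D.items():
        P=d['P'].reshape(-1,3); I=d['img'].reshape(-1,3).astype(int)
        rr=np.hypot(*(P-c0)[:,:2].T); ok=(d['depth'].ravel()>0)
        if len(k)==2:
            m=ok&(rr<(.042 if k!='ps' else .045))&(P[:,2]>z0[k[0]])&(P[:,2]<.1)
        else:
            ch=dict(red=0,green=1,blue=2)[k]; o=[i for i in range(3) if i!=ch]
            m=ok&(rr<.14)&(I[:,ch]>1.25*I[:,o].max(1))&(P[:,2]>.018)&(P[:,2]<.04)
        Q=P[m]
        if len(Q)<5: print(k,n,len(Q),c0); continue
        (c,s,a)=cv2.minAreaRect((Q[:,:2]*1000).astype(np.float32))
        bx=cv2.boxPoints((c,s,a)); e=bx[1]-bx[0]; f=bx[2]-bx[1]; L=e if np.hypot(*e)>np.hypot(*f) else f
        print(k,n,len(Q),'rect c',np.round(c,1),'s',np.round(s,1),'long axis deg',round(np.degrees(np.arctan2(L[1],L[0]))%180,1),'mean',np.round(Q.mean(0)*1000,1),'z95',round(np.percentile(Q[:,2],95)*1000,1))
E
python3 m.py
```

```text
wp top 77 rect c [351.8 285.8] s [24.5 20.8] long axis deg 89.8 mean [352.4 284.6  48.5] z95 54.4
wp scene 100 rect c [353.6 285.2] s [23.8 24. ] long axis deg 117.3 mean [356.7 284.2  45. ] z95 52.1
wd top 65 rect c [478.3  -3.7] s [21.  21.2] long axis deg 179.7 mean [478.2  -3.1  49.7] z95 54.6
wd scene 102 rect c [480.3  -3.4] s [25.5 22.9] long axis deg 2.8 mean [482.5  -2.9  45.3] z95 51.7
bp top 225 rect c [422.4 151.7] s [41.7 42. ] long axis deg 91.3 mean [423.2 152.   58.7] z95 64.0
bp scene 221 rect c [424.5 151.7] s [42.7 43.2] long axis deg 179.1 mean [426.3 151.5  58. ] z95 61.2
bd top 220 rect c [ 433.5 -146.8] s [40.5 43.3] long axis deg 135.4 mean [ 433.5 -146.6   59.1] z95 64.5
bd scene 203 rect c [ 435.2 -147.7] s [45.4 42.1] long axis deg 24.2 mean [ 437.1 -147.    58.1] z95 61.5
pl top 134 rect c [ 351.3 -290.5] s [18.6 42.8] long axis deg 107.6 mean [ 351.1 -288.4   56.8] z95 66.7
pl scene 204 rect c [ 352.1 -291.9] s [23.8 44.1] long axis deg 107.1 mean [ 356.3 -289.7   49.9] z95 64.1
ps top 167 rect c [ 575.9 -213.6] s [74.5 61.7] long axis deg 89.6 mean [ 591.  -221.6   57.6] z95 72.3
ps scene 330 rect c [ 576.8 -214. ] s [73.5 64.5] long axis deg 88.6 mean [ 596.4 -223.4   51.8] z95 69.8
red top 737 rect c [597.6 265.2] s [111.8 191.2] long axis deg 92.1 mean [598.6 268.4  28.4] z95 34.6
red scene 1311 rect c [597.4 264.1] s [115.2 191.3] long axis deg 91.4 mean [601.6 268.   26.9] z95 31.7
blue top 643 rect c [670.9   1.6] s [189.8 111.3] long axis deg 85.5 mean [670.7   3.   28.9] z95 35.1
blue scene 1197 rect c [672.2   0.9] s [189.4 112.3] long axis deg 85.6 mean [677.5   1.5  27. ] z95 31.8
green top 614 rect c [ 603.1 -270.4] s [110.6 190.8] long axis deg 95.9 mean [ 602.8 -267.    28.9] z95 35.2
green scene 794 rect c [ 604.6 -269.9] s [112.2 188.5] long axis deg 96.0 mean [ 614.  -266.7   27.8] z95 32.1
```

move_arm(
  plan=[
    [0, 0.0133, 0.0385, -0.0028, 0, 0, 3.9],
    [0, 0.0133, 0.0385, -0.0028, 0, 0, 3.9],
    [0, 0.0133, 0.0385, -0.0028, 0, 0, 3.9],
    [0, 0.0133, 0.0385, -0.0028, 0, 0, 3.9],
    [0, 0.0133, 0.0385, -0.0028, 0, 0, 3.9],
    [0, 0.0133, 0.0385, -0.0028, 0, 0, 3.9],
    [0, 0.0133, 0.0385, -0.0028, 0, 0, 3.9],
    [0, 0.0133, 0.0385, -0.0028, 0, 0, 3.9],
    [0, 0.0133, 0.0385, -0.0028, 0, 0, 3.9],
    [0, 0.0133, 0.0385, -0.0028, 0, 0, 3.9],
    [0, 0.0133, 0.0385, -0.0028, 0, 0, 3.9],
    [0, 0.0133, 0.0385, -0.0028, 0, 0, 3.9],
    [0, 0.0133, 0.0385, -0.0028, 0, 0, 3.9],
    [0, 0.0133, 0.0385, -0.0028, 0, 0, 3.9],
    [0, 0.0133, 0.0385, -0.0028, 0, 0, 3.9],
    [0, 0.0133, 0.0385, -0.0028, 0, 0, 3.9],
    [0, 0, 0, 0, 0, 0, 0],
    [0, 0, 0, 0, 0, 0, 0],
  ],
  force=15,
)

```text
time_s: 2.35
tcp_pos: [0.4788, -0.0042, 0.1497]
eef_rot: [179.9, -0.0, -94.3]
contact_force: [0.2, 0.5, 1.2]
gripper_width: 0.0441
gripper_force: 0.0
```

```bash
python3 - <<'E'
from h import *
c=cap('wrist','w1'); print(c['intrinsics'],c['R'],c['t'])
s=telemetry.get_state(); print({k:np.round(s[k],4) for k in('time_s','tcp_pos','eef_rot','gripper_width','joints')})
K=np.array(c['intrinsics'])
for X in([.4795,-.0035,.05],[.4335,-.147,.056]):
    x=np.array(c['R'])@X+c['t']; th=np.arctan2(np.hypot(*x[:2]),x[2]); print(K[:2,2]+K[0,0]*th*x[:2]/np.hypot(*x[:2]))
E
```

```text
[[371.64829954   0.         323.20965788]
 [  0.         371.64829954 238.89246711]
 [  0.           0.           1.        ]] [[-0.99714051  0.07554638  0.00188116]
 [ 0.07262813  0.95115059  0.30006284]
 [ 0.02087939  0.29934144 -0.95391758]] [ 0.47629792 -0.05641222  0.3392609 ]
{'time_s': np.float64(2.4), 'tcp_pos': array([ 0.4788, -0.0046,  0.1499]), 'eef_rot': array([ 1.799634e+02, -1.240000e-02, -9.438350e+01]), 'gripper_width': np.float64(0.0438), 'joints': array([ 2.30624e+01,  3.99780e+00, -2.70808e+01, -6.80000e-03,
       -5.89595e+01, -2.74423e+01])}
[320.73567405 226.6383032 ]
[367.23245324  41.75642142]
```

View pics/w1.png

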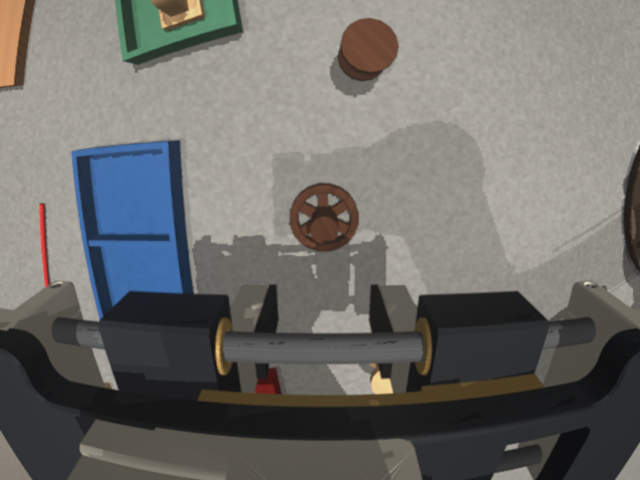

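The dark wheel's hub top is at about (324,229), within 3 px of the prediction, so the map holds. Next I descend and grip.

move_arm(
  plan=[
    [0, 0, 0.001, -0.03, 0, 0, 0],
    [0, 0, 0, -0.03, 0, 0, 0],
    [0, 0, 0, -0.03, 0, 0, 0],
    [0, 0, 0, -0.018, 0, 0, 0],
    [0, 0, 0, -0.01, 0, 0, 0],
    [0, 0, 0, -0.01, 0, 0, 0],
    [0, 0, 0, 0, 0, 0, 0],
    [-1, 0, 0, 0, 0, 0, 0],
    [-1, 0, 0, 0, 0, 0, 0],
    [-1, 0, 0, 0, 0, 0, 0],
    [-1, 0, 0, 0, 0, 0, 0],
    [-1, 0, 0, 0, 0, 0, 0],
    [-1, 0, 0, 0.02, 0, 0, 0],
    [-1, 0, 0, 0.03, 0, 0, 0],
    [-1, 0, 0, 0.04, 0, 0, 0],
    [-1, 0, 0, 0, 0, 0, 0],
  ],
  force=15,
)

```text
time_s: 4.4
tcp_pos: [0.4814, -0.0025, 0.115]
eef_rot: [-179.7, 0.1, -94.3]
contact_force: [0.7, 0.3, -0.2]
gripper_width: 0.0007
gripper_force: 0.0
```

```bash
python3 - <<'E'
from h import *
c=cap('wrist','w2')
s=telemetry.get_state(); print({k:np.round(s[k],4) for k in('time_s','tcp_pos','eef_rot','gripper_width')})
K=np.array(c['intrinsics'])
for X in([.4795,-.0035,.05],[.4795,-.0035,.014],s['tcp_pos']):
    x=np.array(c['R'])@X+c['t']; th=np.arctan2(np.hypot(*x[:2]),x[2]); print(K[:2,2]+K[0,0]*th*x[:2]/np.hypot(*x[:2]))
E
```

```text
{'time_s': np.float64(4.45), 'tcp_pos': array([ 0.4801, -0.0028,  0.1133]), 'eef_rot': array([-1.798352e+02,  8.730000e-02, -9.434890e+01]), 'gripper_width': np.float64(0.0005)}
[324.56382325 236.87421536]
[324.61290481 223.67622788]
[323.43080271 271.92810947]
```

View pics/w2.png

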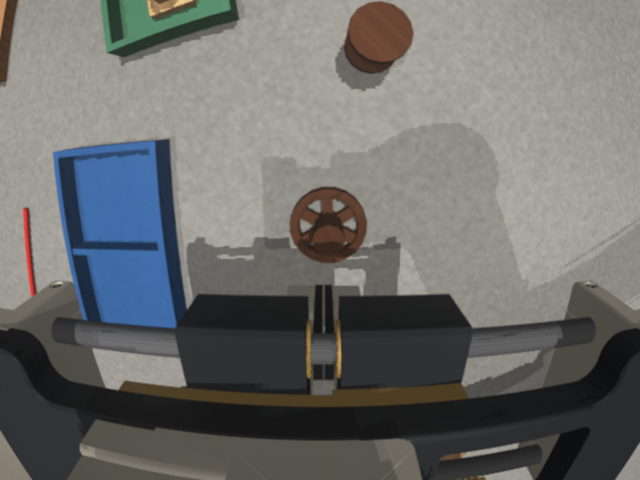

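The wheel hasn't moved (hub at about (327,240)), but the finger tips show near row 285 where the reported TCP should be at row 272. I'll measure the tips in 3D.

```bash
cat >> h.py <<'E'
def wcloud(c):
    K=np.array(c['intrinsics']);d=c['depth'];v,u=np.mgrid[:480,:640]
    a=(u-K[0,2])/K[0,0];b=(v-K[1,2])/K[1,1];th=np.hypot(a,b)+1e-9;k=np.tan(np.minimum(th,1.5))/th
    return (np.stack([a*k*d,b*k*d,d],-1)-np.array(c['t']))@np.array(c['R'])
E
python3 - <<'E'
from h import *
s=telemetry.get_state(); T=s['tcp_pos'];print(T,s['eef_rot'])
c=cap('wrist'); P=wcloud(c)
for v in range(270,345,8): print(v,[np.round(P[v,u]*1000).astype(int).tolist() for u in(305,318,328,340)])
for n in('scene','top'):
    c=cap(n,n+'2');Q=cloud(c).reshape(-1,3)
    m=(np.hypot(*(Q-T)[:,:2].T)<.05)&(Q[:,2]>.055)
    print(n,m.sum()); q=Q[m]; i=np.argsort(q[:,2])[:12]; print(np.round(q[i]*1000))
    if n=='scene':
        cv2.imwrite('pics/sc_crop.png',cv2.resize(c['img'][120:300,240:440,::-1],(800,720))[:600])
E
```

```text
[ 0.48011384 -0.00277977  0.11330336] [-1.79835225e+02  8.73298219e-02 -9.43488793e+01]
270 [[498, 40, 0], [487, 42, -1], [478, 41, 1], [468, 43, 0]]
278 [[499, 48, 0], [488, 49, 0], [479, 50, -1], [468, 50, 0]]
286 [[487, -12, 149], [481, -11, 148], [476, -10, 146], [471, -12, 151]]
294 [[486, -13, 159], [481, -11, 155], [476, -11, 156], [471, -12, 159]]
302 [[480, -40, 220], [480, -11, 163], [476, -11, 163], [472, -39, 220]]
310 [[480, -40, 223], [480, -11, 171], [476, -10, 170], [472, -40, 224]]
318 [[480, -41, 229], [480, -11, 177], [476, -10, 177], [472, -39, 227]]
326 [[480, -40, 232], [480, -11, 184], [476, -11, 184], [472, -37, 227]]
334 [[480, -39, 233], [478, -33, 224], [475, -33, 223], [472, -36, 229]]
342 [[480, -37, 233], [478, -32, 226], [475, -32, 226], [472, -34, 230]]
scene 8734
[[514.  24. 213.]
 [514.  26. 213.]
 [477.  33. 214.]
 [500.  32. 214.]
 [453.  36. 214.]
 [475.  32. 215.]
 [515.  30. 215.]
 [493.  33. 216.]
 [473.  34. 216.]
 [517.  28. 217.]
 [501.  32. 217.]
 [476.  32. 218.]]
top 2597
[[439. -27. 218.]
 [441. -34. 221.]
 [441. -29. 224.]
 [441. -31. 225.]
 [438. -29. 226.]
 [445. -38. 226.]
 [450. -41. 227.]
 [452. -40. 229.]
 [443. -36. 229.]
 [443. -29. 230.]
 [448. -36. 230.]
 [443. -31. 231.]]
```

View pics/sc_crop.png

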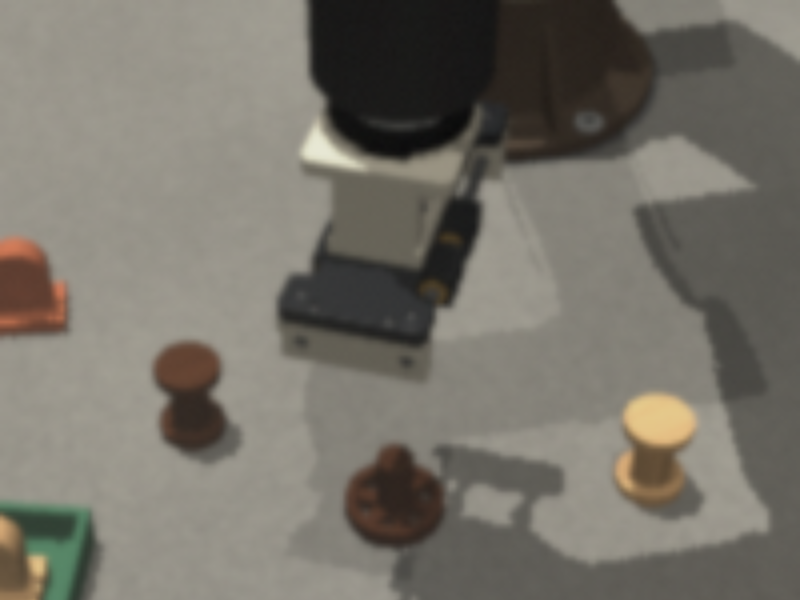

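The wrist depth puts the actual finger tips at z≈0.145 while the TCP reads 0.113. The fingers therefore end about 32 mm higher than reported, and they closed above the 50 mm hub. I'll allow for that offset and try again.

move_arm(
  plan=[
    [0, 0, 0, 0, 0, 0, 0],
    [0, 0, 0, 0, 0, 0, 0],
    [0, 0, 0, 0, 0, 0, 0],
    [0, 0, 0, -0.03, 0, 0, 0],
    [0, 0, 0, -0.03, 0, 0, 0],
    [0, 0, 0, -0.03, 0, 0, 0],
    [0, 0, 0, -0.015, 0, 0, 0],
    [0, 0, 0, -0.01, 0, 0, 0],
    [0, 0, 0, -0.005, 0, 0, 0],
    [0, 0, 0, 0, 0, 0, 0],
    [-1, 0, 0, 0, 0, 0, 0],
    [-1, 0, 0, 0, 0, 0, 0],
    [-1, 0, 0, 0, 0, 0, 0],
    [-1, 0, 0, 0, 0, 0, 0],
    [-1, 0, 0, 0, 0, 0, 0],
  ],
  force=15,
)

```text
time_s: 6.48
tcp_pos: [0.4795, -0.0031, -0.0076]
eef_rot: [-180.0, 0.0, -94.3]
contact_force: [-1.9, 0.3, 5.6]
gripper_width: 0.0237
gripper_force: 15.0
```

move_arm(
  plan=[
    [-1, 0, 0, 0.02, 0, 0, 0],
    [-1, 0, 0, 0.03, 0, 0, 0],
    [-1, 0, 0, 0.03, 0, 0, 0],
    [-1, 0.02, -0.0045, 0.027, 0, 0, 0],
    [-1, 0.036, -0.008, 0, 0, 0, 0],
    [-1, 0.036, -0.008, 0, 0, 0, 0],
    [-1, 0.036, -0.008, 0, 0, 0, 0],
    [-1, 0.036, -0.008, 0, 0, 0, 0],
    [-1, 0.024, -0.008, 0, 0, 0, 0],
    [-1, 0, 0, 0, 0, 0, 0],
    [-1, 0, 0, -0.03, 0, 0, 0],
    [-1, 0, 0, -0.03, 0, 0, 0],
    [-1, 0, 0, -0.01, 0, 0, 0],
    [-1, 0, 0, 0, 0, 0, 0],
  ],
)

```text
time_s: 8.22
tcp_pos: [0.6667, -0.0476, 0.0288]
eef_rot: [179.9, -0.0, -94.3]
contact_force: [0.4, -0.2, -0.5]
gripper_width: 0.0238
gripper_force: 15.0
```

```bash
python3 - <<'E'
from h import *
c=cap('wrist','w3')
s=telemetry.get_state(); print({k:np.round(s[k],4) for k in('time_s','tcp_pos','eef_rot','gripper_width')})
E
```

```text
{'time_s': np.float64(8.275), 'tcp_pos': array([ 0.6675, -0.0476,  0.0298]), 'eef_rot': array([-1.799693e+02, -9.600000e-03, -9.432210e+01]), 'gripper_width': np.float64(0.0237)}
```

View pics/w3.png

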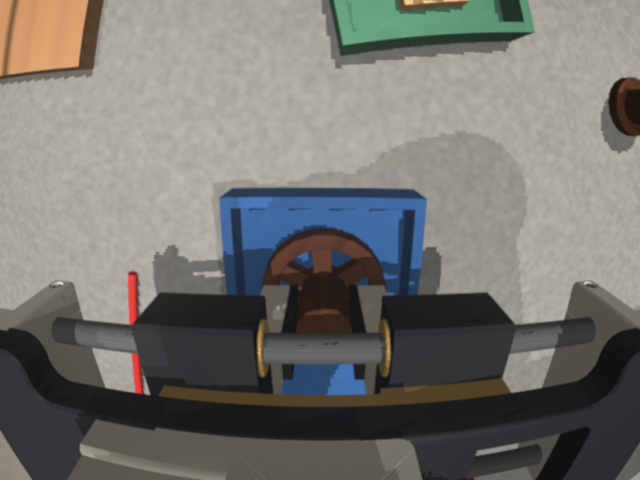

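The held dark wheel sits over the middle of the blue −y bay, with its rim at (265–385, 230–330) clear of the walls. I'll lower it, release, and go on to the pale wheel.

move_arm(
  plan=[
    [-1, 0, 0, -0.015, 0, 0, 0],
    [-1, 0, 0, -0.01, 0, 0, 0],
    [-1, 0, 0, -0.006, 0, 0, 0],
    [-1, 0, 0, 0, 0, 0, 0],
    [0, 0, 0, 0, 0, 0, 0],
    [0, 0, 0, 0, 0, 0, 0],
    [0, 0, 0, 0, 0, 0, 0],
    [0, 0, 0, 0.03, 0, 0, 0],
    [0, 0, 0, 0.04, 0, 0, 0],
    [0, 0, 0, 0.03, 0, 0, 0],
    [0, -0.032, 0.034, 0, 0, 0, 0],
    [0, -0.032, 0.034, 0, 0, 0, 0],
    [0, -0.032, 0.034, 0, 0, 0, 0],
    [0, -0.032, 0.034, 0, 0, 0, 0],
    [0, -0.032, 0.034, 0, 0, 0, 0],
    [0, -0.032, 0.034, 0, 0, 0, 0],
    [0, -0.032, 0.034, 0, 0, 0, 0],
    [0, -0.032, 0.034, 0, 0, 0, 0],
    [0, -0.032, 0.034, 0, 0, 0, 0],
    [0, -0.026, 0.027, 0, 0, 0, 0],
  ],
)

```text
time_s: 10.78
tcp_pos: [0.3521, 0.2866, 0.0985]
eef_rot: [-180.0, 0.1, -94.3]
contact_force: [-0.1, 0.2, 0.4]
gripper_width: 0.0437
gripper_force: 0.0
```

move_arm(
  plan=[
    [0, 0, 0, 0, 0, 0, 0],
    [0, 0, 0, 0, 0, 0, 0],
  ],
)

```text
time_s: 11.02
tcp_pos: [0.3532, 0.2853, 0.0982]
eef_rot: [-180.0, 0.0, -94.3]
contact_force: [0.5, -0.1, -0.1]
gripper_width: 0.044
gripper_force: 0.0
```

```bash
cat > look.py <<'E'
from h import *
import sys
X=np.array([float(a) for a in sys.argv[2:5]]) ; zc=float(sys.argv[5]); z1=float(sys.argv[6])
c=cap('wrist',sys.argv[1]); P=wcloud(c).reshape(-1,3)
m=(np.hypot(*(P-X)[:,:2].T)<.05)&(P[:,2]>zc)&(P[:,2]<z1)
Q=P[m]; print(m.sum())
if m.sum()>5: print(cv2.minAreaRect((Q[:,:2]*1000).astype(np.float32)),Q.mean(0),np.percentile(Q[:,2],[50,95]))
s=telemetry.get_state(); print({k:np.round(s[k],4) for k in('time_s','tcp_pos','eef_rot','gripper_width')})
E
python3 look.py w4 .353 .2855 .05 .035 .065
```

```text
1071
((351.1795654296875, 288.246826171875), (23.204212188720703, 23.66810417175293), 33.715301513671875) [0.35126247 0.28650726 0.04859757] [0.04987742 0.05103653]
{'time_s': np.float64(11.075), 'tcp_pos': array([0.3535, 0.285 , 0.0981]), 'eef_rot': array([-1.799986e+02,  1.000000e-04, -9.436030e+01]), 'gripper_width': np.float64(0.044)}
```

move_arm(
  plan=[
    [0, -0.001, 0.001, -0.03, 0, 0, 0],
    [0, 0, 0, -0.03, 0, 0, 0],
    [0, 0, 0, -0.025, 0, 0, 0],
    [0, 0, 0, -0.012, 0, 0, 0],
    [0, 0, 0, -0.0095, 0, 0, 0],
    [0, 0, 0, 0, 0, 0, 0],
    [-1, 0, 0, 0, 0, 0, 0],
    [-1, 0, 0, 0, 0, 0, 0],
    [-1, 0, 0, 0, 0, 0, 0],
    [-1, 0, 0, 0, 0, 0, 0],
    [-1, 0, 0, 0, 0, 0, 0],
  ],
)

```text
time_s: 12.45
tcp_pos: [0.3524, 0.2868, -0.0079]
eef_rot: [-180.0, 0.0, -94.3]
contact_force: [-1.7, 0.0, 5.9]
gripper_width: 0.0237
gripper_force: 15.0
```

move_arm(
  plan=[
    [-1, 0, 0, 0.02, 0, 0, 0],
    [-1, 0, 0, 0.04, 0, 0, 0],
    [-1, 0, 0, 0.048, 0, 0, 0],
    [-1, 0.0323, -0.0237, 0, 0, 0, 0],
    [-1, 0.0323, -0.0237, 0, 0, 0, 0],
    [-1, 0.0323, -0.0237, 0, 0, 0, 0],
    [-1, 0.0323, -0.0237, 0, 0, 0, 0],
    [-1, 0.0323, -0.0237, 0, 0, 0, 0],
    [-1, 0.0323, -0.0237, 0, 0, 0, 0],
    [-1, 0.0323, -0.0237, 0, 0, 0, 0],
    [-1, 0.0323, -0.0237, 0, 0, 0, 0],
    [-1, 0.0323, -0.0237, 0, 0, 0, 0],
    [-1, 0.0323, -0.0237, 0, 0, 0, 0],
    [-1, 0, 0, 0, 0, 0, 0],
    [-1, 0, 0, -0.03, 0, 0, 0],
    [-1, 0, 0, -0.03, 0, 0, 0],
    [-1, 0, 0, -0.01, 0, 0, 0],
    [-1, 0, 0, 0, 0, 0, 0],
  ],
)

```text
time_s: 14.7
tcp_pos: [0.6747, 0.0495, 0.0293]
eef_rot: [179.9, -0.0, -94.3]
contact_force: [1.0, -0.6, -0.5]
gripper_width: 0.0236
gripper_force: 15.0
```

```bash
python3 look.py w5 .6676 -.0476 .05 .045 .065
```

```text
2260
((666.3395385742188, -44.86274719238281), (23.18897819519043, 23.207021713256836), 71.37540435791016) [ 0.66626407 -0.04479526  0.05596624] [0.0559956  0.05710117]
{'time_s': np.float64(14.75), 'tcp_pos': array([0.6755, 0.0497, 0.0303]), 'eef_rot': array([-1.79969e+02, -3.70000e-03, -9.43156e+01]), 'gripper_width': np.float64(0.0237)}
```

View pics/w5.png

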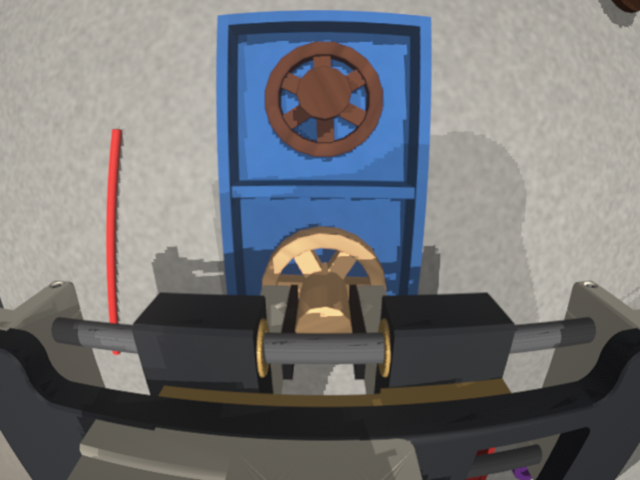

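The dark wheel lies flat in its bay, hub top at (325,90) and z=56 mm. The pale wheel is centred over the other bay.

move_arm(
  plan=[
    [-1, 0, 0, -0.015, 0, 0, 0],
    [-1, 0, 0, -0.01, 0, 0, 0],
    [-1, 0, 0, -0.0065, 0, 0, 0],
    [-1, 0, 0, 0, 0, 0, 0],
    [0, 0, 0, 0, 0, 0, 0],
    [0, 0, 0, 0, 0, 0, 0],
    [0, 0, 0, 0, 0, 0, 0],
    [0, 0, 0, 0.03, 0, 0, 0],
    [0, 0, 0, 0.04, 0, 0, 0],
    [0, 0, 0, 0.03, 0, 0, 0],
    [0.8, -0.036, 0.0145, 0, 0, 0, 0],
    [0.8, -0.036, 0.0145, 0, 0, 0, 0],
    [0.8, -0.036, 0.0145, 0, 0, 0, 0],
    [0.8, -0.036, 0.0145, 0, 0, 0, 0],
    [0.8, -0.036, 0.0145, 0, 0, 0, 0],
    [0.8, -0.036, 0.0145, 0, 0, 0, 0],
    [0.8, -0.036, 0.015, 0, 0, 0, 0],
    [0.8, 0, 0, 0, 0, 0, 0],
    [0.8, 0, 0, 0, 0, 0, 0],
  ],
)

```text
time_s: 17.12
tcp_pos: [0.4237, 0.1518, 0.0986]
eef_rot: [-179.9, 0.0, -94.3]
contact_force: [-0.4, 0.4, 0.1]
gripper_width: 0.0793
gripper_force: 0.0
```

```bash
python3 look.py w6 .4235 .1517 .05 .045 .065
```

```text
3356
((422.0137634277344, 154.51416015625), (43.1879997253418, 43.490962982177734), 32.11547088623047) [0.42192444 0.15315612 0.0588074 ] [0.059033   0.06012832]
{'time_s': np.float64(17.175), 'tcp_pos': array([0.4239, 0.1515, 0.0984]), 'eef_rot': array([-1.79962e+02,  2.60000e-02, -9.43397e+01]), 'gripper_width': np.float64(0.079)}
```

move_arm(
  plan=[
    [0.8, -0.001, 0.001, -0.03, 0, 0, 0],
    [0.8, 0, 0, -0.03, 0, 0, 0],
    [0.8, 0, 0, -0.025, 0, 0, 0],
    [0.8, 0, 0, -0.013, 0, 0, 0],
    [0.8, 0, 0, 0, 0, 0, 0],
    [-1, 0, 0, 0, 0, 0, 0],
    [-1, 0, 0, 0, 0, 0, 0],
    [-1, 0, 0, 0, 0, 0, 0],
    [-1, 0, 0, 0, 0, 0, 0],
    [-1, 0, 0, 0, 0, 0, 0],
    [-1, 0, 0, 0, 0, 0, 0],
  ],
)

```text
time_s: 18.55
tcp_pos: [0.4225, 0.1526, 0.0003]
eef_rot: [-180.0, 0.0, -94.3]
contact_force: [-0.5, -0.6, 5.5]
gripper_width: 0.0434
gripper_force: 15.0
```

move_arm(
  plan=[
    [-1, 0, 0, 0.02, 0, 0, 0],
    [-1, 0, 0, 0.04, 0, 0, 0],
    [-1, 0, 0, 0.048, 0, 0, 0],
    [-1, 0.0353, 0.0126, 0, 0, 0, 0],
    [-1, 0.0353, 0.0126, 0, 0, 0, 0],
    [-1, 0.0353, 0.0126, 0, 0, 0, 0],
    [-1, 0.0353, 0.0126, 0, 0, 0, 0],
    [-1, 0.0353, 0.0126, 0, 0, 0, 0],
    [-1, 0, 0, 0, 0, 0, 0],
    [-1, 0, 0, -0.04, 0, 0, 0],
    [-1, 0, 0, -0.03, 0, 0, 0],
    [-1, 0, 0, -0.02, 0, 0, 0],
    [-1, 0, 0, -0.01, 0, 0, 0],
    [-1, 0, 0, 0, 0, 0, 0],
  ],
)

```text
time_s: 20.3
tcp_pos: [0.5983, 0.2151, 0.0079]
eef_rot: [180.0, -0.0, -94.3]
contact_force: [-0.3, 0.1, -1.1]
gripper_width: 0.0432
gripper_force: 15.0
```

move_arm(
  plan=[
    [-1, 0, 0, -0.001, 0, 0, 0],
    [-1, 0, 0, 0, 0, 0, 0],
    [0.5, 0, 0, 0, 0, 0, 0],
    [0.5, 0, 0, 0, 0, 0, 0],
    [0.5, 0, 0, 0, 0, 0, 0],
    [0.5, 0, 0, 0.03, 0, 0, 0],
    [0.5, 0, 0, 0.04, 0, 0, 0],
    [0.8, 0, 0, 0.025, 0, 0, 0],
    [0.8, -0.0164, -0.0363, 0, 0, 0, 0],
    [0.8, -0.0164, -0.0363, 0, 0, 0, 0],
    [0.8, -0.0164, -0.0363, 0, 0, 0, 0],
    [0.8, -0.0164, -0.0363, 0, 0, 0, 0],
    [0.8, -0.0164, -0.0363, 0, 0, 0, 0],
    [0.8, -0.0164, -0.0363, 0, 0, 0, 0],
    [0.8, -0.0164, -0.0363, 0, 0, 0, 0],
    [0.8, -0.0164, -0.0363, 0, 0, 0, 0],
    [0.8, -0.0164, -0.0363, 0, 0, 0, 0],
    [0.8, -0.0164, -0.0363, 0, 0, 0, 0],
  ],
)

```text
time_s: 22.55
tcp_pos: [0.4342, -0.1487, 0.1023]
eef_rot: [-180.0, 0.0, -94.3]
contact_force: [0.5, 0.3, 0.2]
gripper_width: 0.0788
gripper_force: 0.0
```

move_arm(
  plan=[
    [0.8, 0, 0, 0, 0, 0, 0],
    [0.8, 0, 0, 0, 0, 0, 0],
  ],
)

```text
time_s: 22.8
tcp_pos: [0.435, -0.1477, 0.1023]
eef_rot: [-180.0, 0.0, -94.4]
contact_force: [1.0, -0.1, -0.1]
gripper_width: 0.0791
gripper_force: 0.0
```

```bash
python3 look.py w7 .4345 -.147 .05 .045 .065
```

```text
3276
((432.1788330078125, -144.93898010253906), (43.34386444091797, 43.12169647216797), 75.32083892822266) [ 0.43219816 -0.14624299  0.05881285] [0.05903874 0.06008536]
{'time_s': np.float64(22.85), 'tcp_pos': array([ 0.4352, -0.1473,  0.1022]), 'eef_rot': array([-1.799695e+02,  4.300000e-03, -9.434250e+01]), 'gripper_width': np.float64(0.0788)}
```

move_arm(
  plan=[
    [0.8, -0.001, 0.001, -0.03, 0, 0, 0],
    [0.8, 0, 0, -0.03, 0, 0, 0],
    [0.8, 0, 0, -0.027, 0, 0, 0],
    [0.8, 0, 0, -0.015, 0, 0, 0],
    [0.8, 0, 0, 0, 0, 0, 0],
    [-1, 0, 0, 0, 0, 0, 0],
    [-1, 0, 0, 0, 0, 0, 0],
    [-1, 0, 0, 0, 0, 0, 0],
    [-1, 0, 0, 0, 0, 0, 0],
    [-1, 0, 0, 0, 0, 0, 0],
    [-1, 0, 0, 0, 0, 0, 0],
  ],
)

```text
time_s: 24.22
tcp_pos: [0.4339, -0.1467, 0.0003]
eef_rot: [-180.0, -0.0, -94.3]
contact_force: [-0.7, 0.4, 4.2]
gripper_width: 0.0436
gripper_force: 15.0
```

move_arm(
  plan=[
    [-1, 0, 0, 0.02, 0, 0, 0],
    [-1, 0, 0, 0.04, 0, 0, 0],
    [-1, 0, 0, 0.05, 0, 0, 0],
    [-1, 0.0135, 0.0384, 0, 0, 0, 0],
    [-1, 0.0135, 0.0384, 0, 0, 0, 0],
    [-1, 0.0135, 0.0384, 0, 0, 0, 0],
    [-1, 0.0135, 0.0384, 0, 0, 0, 0],
    [-1, 0.0135, 0.0384, 0, 0, 0, 0],
    [-1, 0.0135, 0.0384, 0, 0, 0, 0],
    [-1, 0.0135, 0.0384, 0, 0, 0, 0],
    [-1, 0.0135, 0.0384, 0, 0, 0, 0],
    [-1, 0.0135, 0.0384, 0, 0, 0, 0],
    [-1, 0.0135, 0.0384, 0, 0, 0, 0],
    [-1, 0.0135, 0.0384, 0, 0, 0, 0],
    [-1, 0.0135, 0.0384, 0, 0, 0, 0],
    [-1, 0, 0, 0, 0, 0, 0],
    [-1, 0, 0, -0.04, 0, 0, 0],
    [-1, 0, 0, -0.02, 0, 0, 0],
    [-1, 0, 0, 0, 0, 0, 0],
  ],
)

```text
time_s: 26.6
tcp_pos: [0.5943, 0.3124, 0.048]
eef_rot: [179.8, -0.2, -94.4]
contact_force: [0.7, 0.1, 0.3]
gripper_width: 0.0431
gripper_force: 15.0
```

```bash
python3 look.py w8 .599 .2157 .05 .05 .075
```

```text
6721
((598.398193359375, 218.1585235595703), (43.3764533996582, 43.02948760986328), 12.323371887207031) [0.59812346 0.21807382 0.06502803] [0.06502927 0.06615688]
{'time_s': np.float64(26.65), 'tcp_pos': array([0.5953, 0.3132, 0.0496]), 'eef_rot': array([ 1.799361e+02, -8.010000e-02, -9.436860e+01]), 'gripper_width': np.float64(0.0433)}
```

View pics/w8.png

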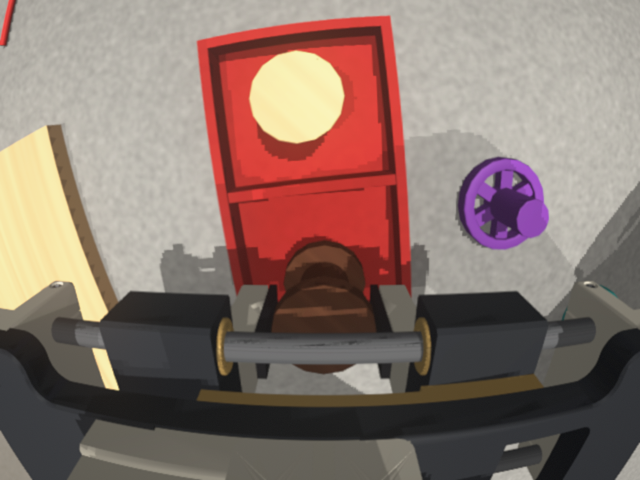

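The pale bobbin stands upright at (297,97), its top at 65 mm or 59 mm above the 6 mm floor (the same 59 mm it measured on the bench). The dark one is over the other bay.

move_arm(
  plan=[
    [-1, 0, 0, -0.02, 0, 0, 0],
    [-1, 0, 0, -0.015, 0, 0, 0],
    [-1, 0, 0, -0.007, 0, 0, 0],
    [-1, 0, 0, 0, 0, 0, 0],
    [-1, 0, 0, 0, 0, 0, 0],
  ],
)

```text
time_s: 27.28
tcp_pos: [0.5961, 0.3144, 0.0087]
eef_rot: [-180.0, 0.0, -94.3]
contact_force: [0.2, 0.4, 0.3]
gripper_width: 0.0437
gripper_force: 15.0
```

move_arm(
  plan=[
    [-1, 0, 0, -0.002, 0, 0, 0],
    [-1, 0, 0, 0, 0, 0, 0],
    [0.5, 0, 0, 0, 0, 0, 0],
    [0.5, 0, 0, 0, 0, 0, 0],
    [0.5, 0, 0, 0, 0, 0, 0],
    [0.5, 0, 0, 0.03, 0, 0, 0],
    [0.5, 0, 0, 0.04, 0, 0, 0],
    [0.5, 0, 0, 0.035, 0, 0, 0],
    [0.2, 0, 0, 0, 0, 0, 0],
  ],
)

```text
time_s: 28.4
tcp_pos: [0.5975, 0.3154, 0.1148]
eef_rot: [-179.7, 0.2, -94.3]
contact_force: [-0.0, 0.7, -0.3]
gripper_width: 0.0603
gripper_force: 0.0
```

move_arm(
  plan=[
    [0.2, -0.0153, -0.0378, 0, 0, 0, 1.35],
    [0.2, -0.0153, -0.0378, 0, 0, 0, 1.35],
    [0.2, -0.0153, -0.0378, 0, 0, 0, 1.35],
    [0.2, -0.0153, -0.0378, 0, 0, 0, 1.35],
    [0.2, -0.0153, -0.0378, 0, 0, 0, 1.35],
    [0.2, -0.0153, -0.0378, 0, 0, 0, 1.35],
    [0.2, -0.0153, -0.0378, 0, 0, 0, 1.35],
    [0.2, -0.0153, -0.0378, 0, 0, 0, 1.35],
    [0.2, -0.0153, -0.0378, 0, 0, 0, 1.35],
    [0.2, -0.0153, -0.0378, 0, 0, 0, 1.35],
    [0.2, -0.0153, -0.0378, 0, 0, 0, 1.35],
    [0.2, -0.0153, -0.0378, 0, 0, 0, 1.35],
    [0.2, -0.0153, -0.0378, 0, 0, 0, 1.35],
    [0.2, -0.0153, -0.0378, 0, 0, 0, 1.35],
    [0.2, -0.0153, -0.0378, 0, 0, 0, 1.35],
    [0.2, -0.0153, -0.0378, 0, 0, 0, 1.35],
    [0.2, 0, 0, 0, 0, 0, 0],
    [0.2, 0, 0, 0, 0, 0, 0],
  ],
)

```text
time_s: 30.65
tcp_pos: [0.3505, -0.2905, 0.1106]
eef_rot: [180.0, 0.0, -72.8]
contact_force: [-0.3, -0.3, -0.2]
gripper_width: 0.0523
gripper_force: 0.0
```

```bash
python3 look.py w9 .352 -.291 .05 .025 .075
```

```text
1734
((350.7361755371094, -290.60491943359375), (18.453699111938477, 42.5098991394043), 17.00909996032715) [ 0.35224779 -0.29539566  0.05739013] [0.0608191  0.06435921]
{'time_s': np.float64(30.7), 'tcp_pos': array([ 0.3508, -0.2902,  0.1107]), 'eef_rot': array([ 1.799796e+02,  2.130000e-02, -7.275850e+01]), 'gripper_width': np.float64(0.0523)}
```

View pics/w9.png

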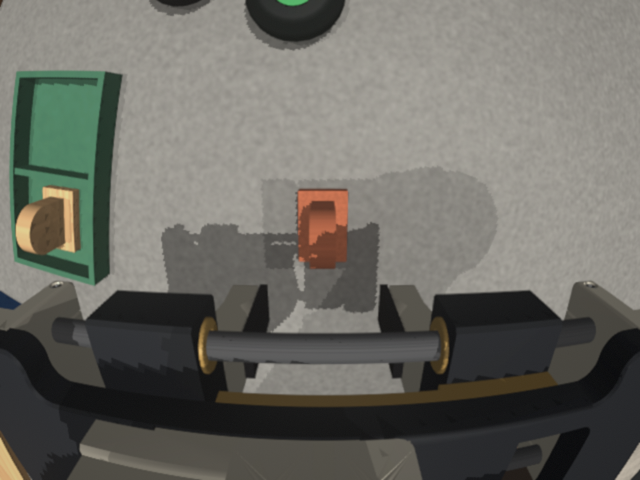

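The loose post at (322,230) is squarely between the fingers. The empty green bay is at (75,120).

move_arm(
  plan=[
    [0.2, 0, 0, -0.04, 0, 0, 0],
    [0.2, 0, 0, -0.04, 0, 0, 0],
    [0.2, 0, 0, -0.02, 0, 0, 0],
    [0.2, 0, 0, -0.01, 0, 0, 0],
    [0.2, 0, 0, -0.008, 0, 0, 0],
    [0.2, 0, 0, 0, 0, 0, 0],
    [-1, 0, 0, 0, 0, 0, 0],
    [-1, 0, 0, 0, 0, 0, 0],
    [-1, 0, 0, 0, 0, 0, 0],
    [-1, 0, 0, 0, 0, 0, 0],
    [-1, 0, 0, 0, 0, 0, 0],
    [-1, 0, 0, 0, 0, 0, 0],
  ],
  force=20,
)

```text
time_s: 32.2
tcp_pos: [0.351, -0.2907, -0.0068]
eef_rot: [-180.0, -0.0, -72.7]
contact_force: [0.1, 0.6, 3.2]
gripper_width: 0.0178
gripper_force: 20.0
```

move_arm(
  plan=[
    [-1, 0, 0, 0.02, 0, 0, 0],
    [-1, 0, 0, 0.04, 0, 0, 0],
    [-1, 0, 0, 0.057, 0, 0, 0],
    [-1, 0.0323, -0.0035, 0, 0, 0, -1.4],
    [-1, 0.0323, -0.0035, 0, 0, 0, -1.4],
    [-1, 0.0323, -0.0035, 0, 0, 0, -1.4],
    [-1, 0.0323, -0.0035, 0, 0, 0, -1.4],
    [-1, 0.0323, -0.0035, 0, 0, 0, -1.4],
    [-1, 0.0323, -0.0035, 0, 0, 0, -1.4],
    [-1, 0.0323, -0.0035, 0, 0, 0, -1.4],
    [-1, 0.0323, -0.0035, 0, 0, 0, -1.4],
    [-1, 0, 0, 0, 0, 0, 0],
    [-1, 0, 0, -0.04, 0, 0, 0],
    [-1, 0, 0, -0.035, 0, 0, 0],
    [-1, 0, 0, 0, 0, 0, 0],
  ],
)

```text
time_s: 34.08
tcp_pos: [0.6061, -0.3178, 0.0319]
eef_rot: [179.6, 0.2, -84.0]
contact_force: [-0.5, 0.7, 0.1]
gripper_width: 0.0178
gripper_force: 20.0
```

```bash
python3 look.py w10 .6091 -.3187 .05 .04 .09
```

```text
6120
((607.0686645507812, -332.0506286621094), (49.70384216308594, 30.15364646911621), 5.513028144836426) [ 0.60729019 -0.33515708  0.06271264] [0.051712   0.08768468]
{'time_s': np.float64(34.125), 'tcp_pos': array([ 0.608 , -0.3185,  0.0343]), 'eef_rot': array([ 1.798421e+02,  4.250000e-02, -8.394350e+01]), 'gripper_width': np.float64(0.0184)}
```

View pics/w10.png

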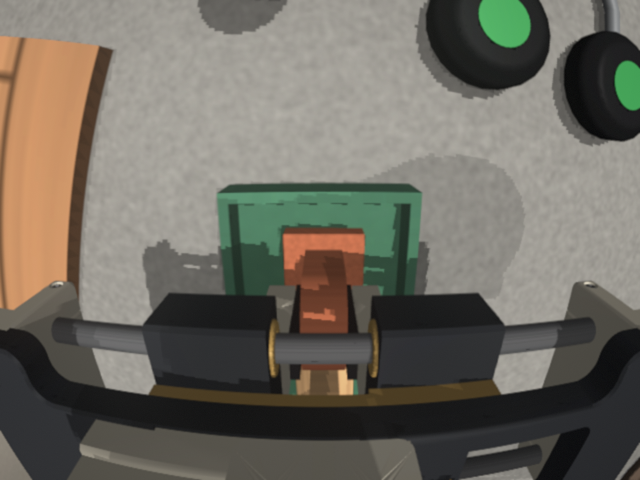

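The post is over the middle of the empty bay, foot front edge at (323,232), well clear of the walls.

move_arm(
  plan=[
    [-1, 0, 0, -0.015, 0, 0, 0],
    [-1, 0, 0, -0.01, 0, 0, 0],
    [-1, 0, 0, -0.008, 0, 0, 0],
    [-1, 0, 0, 0, 0, 0, 0],
    [-1, 0, 0, 0, 0, 0, 0],
  ],
)

```text
time_s: 34.75
tcp_pos: [0.6096, -0.3188, 0.0024]
eef_rot: [-180.0, -0.0, -83.9]
contact_force: [-0.0, 0.2, -0.7]
gripper_width: 0.0177
gripper_force: 20.0
```

move_arm(
  plan=[
    [-1, 0, 0, -0.0025, 0, 0, 0],
    [-1, 0, 0, 0, 0, 0, 0],
    [0, 0, 0, 0, 0, 0, 0],
    [0, 0, 0, 0, 0, 0, 0],
    [0, 0, 0, 0, 0, 0, 0],
    [0, 0, 0, 0.03, 0, 0, 0],
    [0, 0, 0, 0.04, 0, 0, 0],
    [0, 0, 0, 0.06, 0, 0, 0],
    [0, -0.04, 0, 0.02, 0, 0, 0],
    [0, -0.04, 0, 0.02, 0, 0, 0],
    [0, -0.04, 0, 0.02, 0, 0, 0],
    [0, -0.04, 0, 0, 0, 0, 0],
    [0, 0, 0, 0, 0, 0, 0],
    [0, 0, 0, 0, 0, 0, 0],
  ],
)

```text
time_s: 36.5
tcp_pos: [0.4498, -0.3188, 0.19]
eef_rot: [-179.9, -0.0, -84.0]
contact_force: [2.1, 0.9, -1.1]
gripper_width: 0.0436
gripper_force: 0.0
```

```bash
python3 - <<'E'
from h import *
c=cap('scene'); P=cloud(c).reshape(-1,3)
cv2.imwrite('pics/fin.png',cv2.resize(c['img'][150:360,140:520,::-1],(760,420)))
for k,X,z in(('wd',(.6676,-.0476),.04),('wp',(.6753,.05),.04),('bp',(.599,.2157),.05),('bd',(.596,.3137),.05),('pl',(.609,-.319),.045),('ps',(.595,-.222),.045)):
    m=(np.hypot(*(P[:,:2]-X).T)<.045)&(P[:,2]>z)&(P[:,2]<.09); Q=P[m]
    print(k,m.sum(),np.round(Q.mean(0),4),round(np.percentile(Q[:,2],95),4))
print(telemetry.get_state()['time_s'])
E
```

```text
wd 116 [ 0.6703 -0.047   0.0525] 0.0582
wp 123 [0.6784 0.0486 0.053 ] 0.0581
bp 305 [0.6021 0.2141 0.0642] 0.0671
bd 320 [0.5981 0.3124 0.0641] 0.0669
pl 219 [ 0.6128 -0.3165  0.06  ] 0.0704
ps 218 [ 0.5989 -0.2259  0.0603] 0.0701
36.55
```

View pics/fin.png

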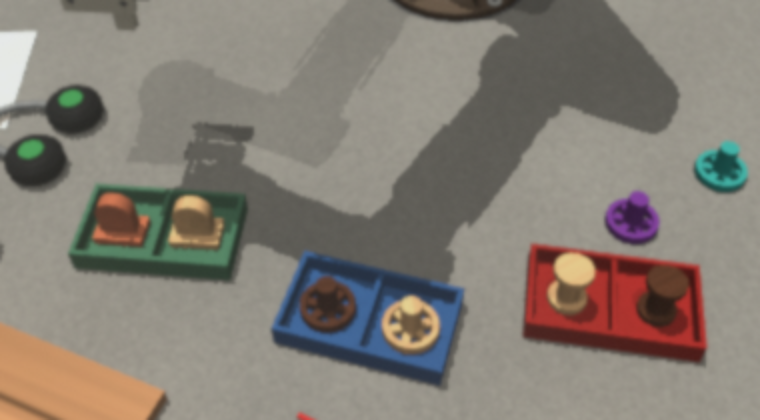

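All five parts stand flat and upright in their bays: wheels at (327,303) and (410,323), bobbins at (573,283) and (663,297), post at (120,220). The look-alikes, the stored post and the ear defenders are where they were.

```bash
python3 -c "
from plant import workorder
print(workorder.close_job())"
```

```text
the job is handed in; nothing more can be done
None
```

The job is handed in at 36.6 s of the 112 s allowed: both wheels are in the blue tray, both bobbins in the red tray, and the loose post in the green tray's empty bay, all upright on their floors in the last camera check; no verdict was returned.

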